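Feel which end of the jaw block is hollow and lay it on the sloping jig

ROBOT

A 6-joint arm with a two-finger parallel gripper is mounted at the origin on a cart in front of the work surface, level with it; the furniture and walls round the work are solid. World frame = base frame: x ahead of the robot, y to its left, z up, the work surface at z = 0. Lengths are in m, angles in rad, forces in N, time in s.
With the tool pointing down it reaches from about 0.25 to 0.725 m from the base axis. Payload 4 kg.
Tool frame: the origin (TCP) lies at the very end of the fingers, on their centre line; the grasp point (between the pads) lies 19 mm behind it; z points along the fingers, y is the line along which they close (so a half turn about z gives the same grasp; the last joint's range is limited). The gripper opens to 85 mm and grips with 20 to 120 N. Pads are 22 mm wide; open, the fingers measure 114 mm over their backs; the gripper's body (76 mm by 85 mm) begins 54 mm behind the grasp point. The pads swing forward as they close: fully open they stand 13 mm farther back than shut.
Start: joints at [-1.207, 0.241, 0.005, 1.335, 0, 1.571], TCP at [0.178, -0.467, 0.206] pointing down, gripper open.
Joint ranges: [-2.72, 2.72], [-1.05, 1.87], [-1.09, 1.28], [-1.99, 2.15], [-1.42, 1.44], [-3.14, 3.14]. Speed limits (rad/s): [2.79, 2.79, 3.14, 3.14, 3.14, 3.14].

INTERFACE

Orientations are given as a unit quaternion [x, y, z, w].
In Python, from workcell import bot, vision, workorder, boxes_of gives the robot as it stands.
- The arm moves only by the tool send_rows, never from a script. Its argument "motion" is text: rows parted by semicolons, each of 5 numbers parted by spaces: the closure, from -1 (fully open) to 1 (shut), so that 0 is half open, then the shift along the tool's x, y, z in cm, then the turn about the tool's z in rad. In form: claw x y z twist; .... A call has 1 to 5 rows; each row is the pose to reach, as a shift and turn from the pose commanded when the call began, along the tool's axes at that moment; what a row does not reach only later rows make up. A row lasts 1/10 s, in which the tool goes at most 50 mm and 8.59 degrees, less where a joint would pass 70% of its speed; a pose out of reach is approached as far as the arm can. A call with a gripper value outside its range is refused whole. The fingers move at their own pace and stop on an object; the grip force is fixed at half the most. Time passes only in rows, so rows that repeat a pose let the fingers close. It gives the time, the measured TCP pose, the force, the opening and the grip force at its end, in the units of the state.
- bot.get_obs(): the state, without advancing time (a new reading comes with each control period).
- vision.camera(name): name is "scene" or "side" or "wrist"; returns the picture (400x640x3 uint8, red, green, blue); there is no depth.
- vision.camera_model(name): a dict with "fov_y" (degrees; the focal length in pixels is half the picture's height over the tangent of half this angle, whatever the lens; pixels are square), "cx", "cy" (the principal point, pixels), "world_from_camera" (4x4, takes a point from camera to world coordinates); the wrist camera has in their place "hand_eye" (4x4, takes a point from camera to tool coordinates, whose origin is the TCP and whose axes are the flange's). Camera axes: x right, y down, z forward; pixel columns grow to the right and rows downward; lengths in m; the calibration is good to about 2 mm. A picture is of the moment at which its call begins: read the wrist's pose just before it. camera_model takes no time and is no camera call.
- workorder.job_done(): hands the job in; it is judged then, once.
Trained networks look in the newest picture that a camera, given by its name, has taken for a name from the list of things; names that differ only in an ending like _2 or _b are one class to them, and where a whole thing is asked for, a point or a joint stands for the part that bears it (a point fixed in the world has none). Each returns a list of dicts, best first, with "conf" (0 to 1); they miss things now and then, are a little off and sometimes report something else, mostly with a low value. They report only what shows in the picture. A call takes as long as a camera call. They do not tell look-alikes from the thing itself.
- boxes_of(camera, target): "rect" ([centre column, centre row, width, height] in pixels, round what is visible of it).
The state is a dict: "clock": time; "joint_pos": joint angles; "joint_vel": joint speeds; "tau": joint torques, N m; "eef_pos": TCP position; "tool_rot": TCP orientation; "ft_force": force on the tool from outside, world axes, zero at the start; "ft_torque": the same for the moment, N m; "grip_width": finger opening in m; "grasp_force": force on a finger pad.
Only numpy, scipy, OpenCV 4.12 (cv2) and the standard library are available. Lean on these libraries where they do the work, as an engineer would, in place of code of your own. Each camera call takes 0.05 s, during which the arm holds its last target. There are 200 camera calls.

TASK

Pick up the wooden jaw block with the two dark bands and lay it lengthways on the sloping bed of the plywood jig, flat on the bed, with its hidden hollow end over the steel stud. The two ends look alike, so keep hold of the block while you gently feel on the stud whether the end over it is the hollow one; if it is not, turn the block end for end. Do not let go of it on the jig until it is fully home, and leave the mug, jar and offcut where they are.

Things in the scene. Friction and masses are not known exactly. Their poses are not given: they have to be found in the camera images.
- block: Loose light wooden block, 50 (x) by 150 (y) by 50 mm high, 0.4 kg, z up, alike at both ends (dark band, brass disc). Origin: centre of its underside. In the underside of ONE end is a hollow 28 (x) by 36 mm (y), 19 deep, centred 45 mm from the middle, walled all round so it is out of sight; the other end is filled to 3 mm. Whether it is the +y or -y end varies and the pose does not tell.
- jig: Plywood jig, fixed to the bench: base board 125 x 200 mm, two uprights and a bed that slopes 30 degrees; its low edge faces the jig's -x, roughly to the robot's right. Origin: on the bench, below the middle of the bed; z up.
- bed: Sloping bed fixed to the jig, 100 (x) by 190 mm (y). Origin: middle of the block's place, on the bed's upper face, 58 mm above the bench. z: square to the bed, 30 degrees from vertical, leaning to the low side; x: up the slope; y: level. Home: the block's y axis along the bed's y (either way round), origins together. With the solid end over the stud the block stops 12 mm short.
- stud (a point): Centre of the top of the fixed steel stud on the bed: 16 mm in diameter, 16 mm high, at y = +45 mm, x = 0 in the bed's frame; with the block home it stands in the hollow with 6 mm (x) and 10 mm (y) to spare on either side. Axes as the bed's.
- stops (a point): Point midway between the two steel stop tabs on the low side of the bed, at bed x = -30 mm. Each tab is 24 mm long and 7 mm high, centred 55 mm to either side along y; between them the edge is free. Their upper faces, at x = -30 mm, lie 5 mm below the block when it is home. Axes as the bed's.
- tea_mug: White mug, 78 x 110 x 97 mm, standing loose at the right; origin: centre of its underside. Bystander.
- shellac_jar: Amber jar with a grey lid, 67 mm across, 108 mm high, loose at the left; origin: centre of its underside. Bystander.
- offcut: Loose brown wood offcut, 45 x 110 x 35 mm, lying behind the work; origin: centre of its underside. Bystander.
Not all that is in view belongs to the job. Leave any turquoise look-alike of the block alone.

How it is judged:
By the outcome, as a careful person would: the job done as asked, in the order asked, and still so for the second after the job is handed in, with the robot touching nothing.
It also fails if it takes over 53 s, if anything falls off the work surface, if the arm or the gripper's body presses on something with over 40 N, if the wrist force passes 120 N, or if a joint passes its speed limit or range.

## Working session

There is one attempt and no reset: what is moved stays moved. The work goes in short steps, Python scripts to look and compute and a tool call to move; the robot and the scene stay as the last step left them, time stands still between calls to the robot, and variables do not carry over. Pictures are saved under pics/ and viewed, at most 10 in all, crops included, and the job is handed in when it is done.

Besides the shell and the picture viewer there is one more tool, called after "Emit:" by a JSON object that holds its "name" and its "arguments", one argument or row to a line. send_rows: Moves the arm, as the interface text tells. Its arguments: {"type":"object","properties":{"motion":{"type":"string"}},"required":["motion"]}

```bash
mkdir -p pics; ls; python3 - <<'E'
from workcell import bot, vision, boxes_of
import cv2, numpy as np
np.set_printoptions(precision=4,suppress=True)
ims=[]
for c in ["scene","side"]:
    im=vision.camera(c); cv2.imwrite(f"pics/{c}0.png",im[:,:,::-1])
    m=vision.camera_model(c); print(c,m)
    for t in ["block","jig","bed","stud","tea_mug","shellac_jar","offcut"]:
        print(t,[(np.round(d["rect"],1).tolist(),round(d["conf"],2)) for d in boxes_of(c,t)[:3]])
print(bot.get_obs()); print(vision.camera_model("wrist"))
E
```

```text
pics
scene {'fov_y': 53.061350041601344, 'cx': 317.32727691530187, 'cy': 198.1460192937856, 'world_from_camera': array([[-0.6895, -0.5351,  0.4881, -0.1593],
       [-0.7241,  0.526 , -0.4461,  0.6083],
       [-0.018 , -0.661 , -0.7501,  1.1482],
       [ 0.    ,  0.    ,  0.    ,  1.    ]])}
block [([317.6, 218.8, 21.9, 44.3], 0.95), ([347.0, 186.9, 23.4, 39.1], 0.66), ([218.2, 287.9, 26.7, 28.3], 0.6)]
jig [([272.9, 252.7, 65.8, 48.8], 0.63), ([216.2, 289.2, 22.7, 34.0], 0.24)]
bed [([269.5, 244.7, 64.3, 35.3], 0.84)]
stud [([271.4, 246.1, 62.7, 33.0], 0.64)]
tea_mug [([400.0, 150.7, 22.3, 27.3], 0.57)]
shellac_jar [([217.9, 289.1, 24.8, 31.9], 0.95), ([347.4, 186.2, 24.1, 36.2], 0.74)]
offcut [([291.5, 200.1, 29.2, 27.1], 0.58)]
side {'fov_y': 49.314799677916405, 'cx': 321.1321879830287, 'cy': 201.68302631252843, 'world_from_camera': array([[-0.9127, -0.2522,  0.3214,  0.0626],
       [-0.4082,  0.5308, -0.7427,  1.1075],
       [ 0.0167, -0.8091, -0.5874,  0.9673],
       [ 0.    ,  0.    ,  0.    ,  1.    ]])}
block [([334.5, 223.1, 20.6, 38.5], 0.98), ([344.0, 190.4, 13.3, 33.
[... 340 characters left out ...]
2,  0.    ,  1.5708]), 'joint_vel': array([-0.0007, -0.0007, -0.0009, -0.0006, -0.0005,  0.0005]), 'tau': array([ -0.0011, -37.2152,  25.2679,   0.0007,  -0.    ,   0.    ]), 'eef_pos': array([ 0.1779, -0.4673,  0.2055]), 'tool_rot': array([0.9835, 0.1809, 0.    , 0.    ]), 'ft_force': array([ 1.0271, -0.2835, -0.1122]), 'ft_torque': array([ 0.0219, -0.0159, -0.0727]), 'grasp_force': 0.0, 'grip_width': 0.08539354569763245}
{'fov_y': 64.56530889453164, 'cx': 319.3412558085783, 'cy': 199.68945744602243, 'hand_eye': array([[ 0.0001, -0.9606, -0.278 ,  0.0702],
       [ 1.    , -0.    ,  0.0004,  0.0008],
       [-0.0004, -0.278 ,  0.9606, -0.1679],
       [ 0.    ,  0.    ,  0.    ,  1.    ]])}
```

```bash
python3 - <<'E'
import cv2, numpy as np
a=cv2.imread("pics/scene0.png")[120:330,180:440]; b=cv2.imread("pics/side0.png")[130:340,200:460]
f=lambda i:cv2.resize(i,(780,630)[:2],interpolation=cv2.INTER_CUBIC)
cv2.imwrite("pics/a.png",cv2.resize(a,(742,600),interpolation=cv2.INTER_CUBIC));cv2.imwrite("pics/b.png",cv2.resize(b,(742,600),interpolation=cv2.INTER_CUBIC))
E
```

```text
(no output)
```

View pics/a.png

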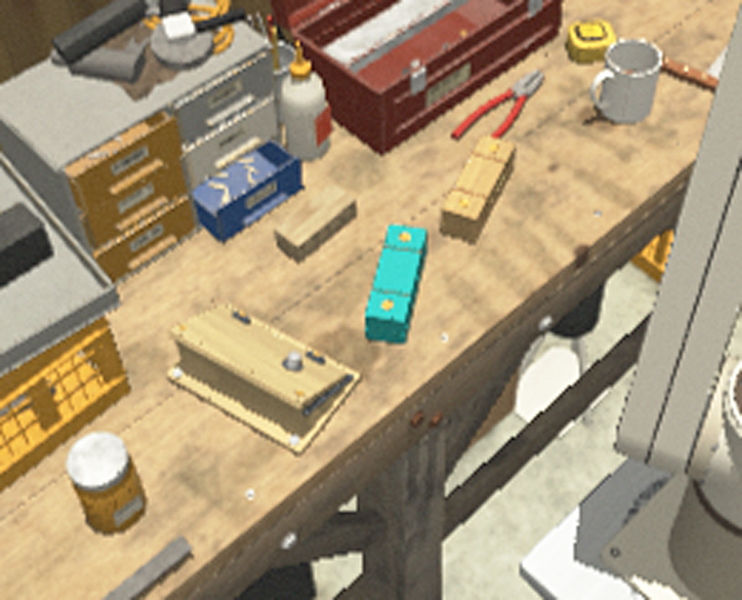

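View pics/b.png

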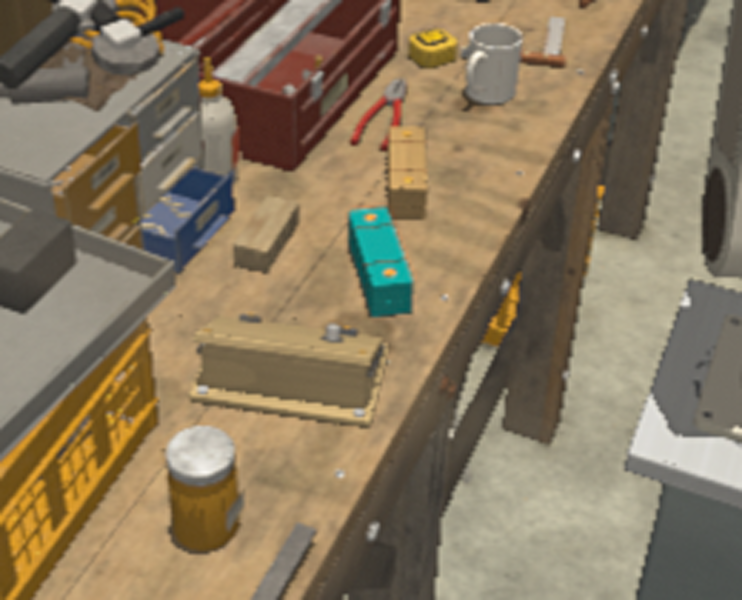

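Scene candidates: the turquoise block at (318,219) is the look-alike. The light wooden one with two dark bands and brass discs is at (347,187) in scene and (344,190) in side, so it fits the description. I'll triangulate next and confirm it in the wrist view.

```bash
cat > h.py <<'E'
import numpy as np, cv2
from scipy.optimize import least_squares
from scipy.spatial.transform import Rotation as R
np.set_printoptions(precision=4,suppress=True)
def cam(name,obs=None):
    from workcell import vision
    m=vision.camera_model(name); f=200/np.tan(np.radians(m["fov_y"]/2))
    if name=="wrist":
        T=np.eye(4);T[:3,:3]=R.from_quat(obs["tool_rot"]).as_matrix();T[:3,3]=obs["eef_pos"];T=T@m["hand_eye"]
    else: T=m["world_from_camera"]
    return f,m["cx"],m["cy"],T
def proj(c,P):
    f,cx,cy,T=c; p=(np.atleast_2d(P)-T[:3,3])@T[:3,:3]
    return np.c_[cx+f*p[:,0]/p[:,2],cy+f*p[:,1]/p[:,2]]
def ray(c,uv,z):
    f,cx,cy,T=c; d=T[:3,:3]@[(uv[0]-cx)/f,(uv[1]-cy)/f,1]
    return T[:3,3]+d*(z-T[2,3])/d[2]
def Rz(a): return R.from_euler('z',a).as_matrix()
# pose fit x,y,yaw of model points on z=0
def fit(obsv,x0):
    def r(p): return np.concatenate([(proj(c,np.array(M)@Rz(p[2]).T+[p[0],p[1],0])-uv).ravel() for c,M,uv in obsv])
    s=least_squares(r,x0,loss='soft_l1'); return s.x,r(s.x)
E
python3 - <<'E'
from h import *
S,D=cam("scene"),cam("side")
A=lambda u,v:(180+u/2.8538,120+v/2.857); B=lambda u,v:(200+u/2.8538,130+v/2.857)
def tri(a,b):
    g=lambda p:np.r_[proj(S,p)[0]-a,proj(D,p)[0]-b]
    s=least_squares(g,[.5,0,0.03]);return s.x,s.fun
for n,a,b in [("block",(347,186.9),(344,190.4)),("stud",A(293,362),B(334,333)),
 ("offcut",(291.5,200.1),(295.1,215.2)),("mug",(400,150.7),(373.2,152.8)),("jar",(217.9,289.1),(272.4,300.4)),("turq",(317.6,218.8),(334.5,223.1)),
 ("jiglow corner near",A(297,450),B(372,424)),("jig corner far",A(168,377),B(192,398)),("bedR far",A(242,317),B(250,320)),("bedR near",A(316,357),B(349,332)),
 ("brass1",A(495,144),B(407,132)),("brass2",A(464,202),B(407,173))]:
    print(n,*tri(a,b))
E
```

```text
block [ 0.5231 -0.1693  0.0398] [ 0.1351  0.2624 -0.1943 -0.2215]
stud [0.4693 0.1921 0.0697] [-0.0142 -0.0278  0.0199  0.0218]
offcut [0.6412 0.0076 0.0075] [ 0.3147  0.6093 -0.4247 -0.4952]
mug [ 0.5029 -0.4543  0.0583] [-0.1948 -0.3777  0.2905  0.336 ]
jar [0.4934 0.4298 0.0599] [ 0.0862  0.1686 -0.1144 -0.1235]
turq [0.4887 0.0138 0.0314] [ 0.8142  1.5872 -1.16   -1.2862]
jiglow corner near [0.4026 0.2465 0.0148] [ 0.5534  1.0879 -0.7907 -0.8244]
jig corner far [0.5927 0.2895 0.0084] [ 0.0264  0.0514 -0.0347 -0.039 ]
bedR far [0.5771 0.1836 0.0421] [ 0.1277  0.2481 -0.1714 -0.1949]
bedR near [0.4663 0.1609 0.0485] [ 0.2258  0.4411 -0.3177 -0.3466]
brass1 [ 0.5586 -0.2421  0.0514] [ 0.1466  0.284  -0.2098 -0.244 ]
brass2 [ 0.5111 -0.1292  0.0639] [-0.3602 -0.6996  0.5174  0.5895]
```

Emit:
{"name": "send_rows", "arguments": {
  "motion": "-1 4.5 -1.6 -0.8 -0.14; -1 9 -3.2 -1.6 -0.28; -1 13.5 -4.8 -2.4 -0.42; -1 18 -6.4 -3.2 -0.56; -1 22.5 -8.1 -4 -0.7"
}}

```text
clock: 1.3
eef_pos: [0.3606, -0.3103, 0.246]
tool_rot: [0.861, 0.509, 0.0, 0.0]
ft_force: [0.9, -1.9, 0.2]
grip_width: 0.0853
grasp_force: 0.0
```

Emit:
{"name": "send_rows", "arguments": {
  "motion": "-1 4.2 1.5 0 -0.148; -1 8.4 3 0 -0.296; -1 12.6 4.5 0 -0.444; -1 16.8 6 0 -0.592; -1 20.3 7.4 0 -0.74"
}}

```text
clock: 1.8
eef_pos: [0.5241, -0.1681, 0.2456]
tool_rot: [0.617, 0.787, 0.0, 0.0]
ft_force: [-0.3, -1.0, -0.0]
grip_width: 0.0854
grasp_force: 0.0
```

```bash
python3 - <<'E'
from h import *; from workcell import bot,vision,boxes_of
o=bot.get_obs(); im=vision.camera("wrist")
print(o["eef_pos"],o["tool_rot"],o["joint_pos"],o["clock"])
d=boxes_of("wrist","block"); print(d)
cv2.imwrite("pics/w1.png",im[:,:,::-1])
for x in d: print(ray(cam("wrist",o),x["rect"][:2],.05))
E
```

```text
[ 0.5241 -0.1681  0.2456] [0.6172 0.7868 0.0002 0.0002] [-0.3104  0.3303  0.2304  1.4705  0.0002  1.02  ] 1.8
[{'rect': [325.1, 188.1, 56.0, 130.5], 'conf': 0.82}, {'rect': [342.4, 42.9, 75.5, 84.7], 'conf': 0.71}]
[ 0.5357 -0.1872  0.05  ]
[ 0.5153 -0.0312  0.05  ]
```

View pics/w1.png

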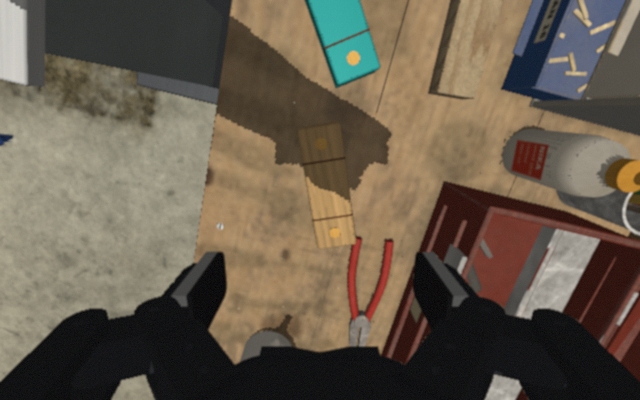

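```bash
python3 - <<'E'
from h import *
o=dict(eef_pos=np.array([.5241,-.1681,.2456]),tool_rot=[.6172,.7868,.0002,.0002])
c=cam("wrist",o)
for p in [(321,145),(334,233),(299,128),(341,122),(356,244),(317,249)]: print(p,ray(c,p,.05))
im=cv2.imread("pics/w1.png")[90:270,260:420]; cv2.imwrite("pics/w1c.png",cv2.resize(im,None,fx=3,fy=3,interpolation=cv2.INTER_CUBIC))
E
```

```text
(321, 145) [ 0.5189 -0.1393  0.05  ]
(334, 233) [ 0.5603 -0.24    0.05  ]
(299, 128) [ 0.4904 -0.1268  0.05  ]
(341, 122) [ 0.5345 -0.1093  0.05  ]
(356, 244) [ 0.5906 -0.2477  0.05  ]
(317, 249) [ 0.545  -0.2659  0.05  ]
```

View pics/w1c.png

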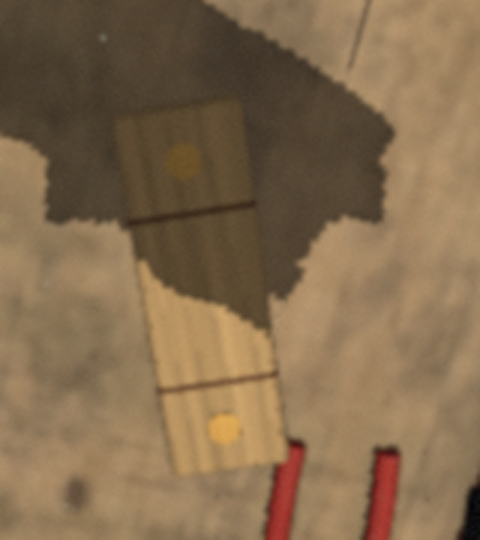

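Emit:
{"name": "send_rows", "arguments": {
  "motion": "-1 -1.2 0.5 4 -0.07; -1 -2.4 1.1 8 -0.14; -1 -2.4 1.1 12.5 -0.14; -1 -2.4 1.1 17 -0.14; -1 -2.4 1.1 20.5 -0.14"
}}

```text
clock: 2.4
eef_pos: [0.5369, -0.1911, 0.0379]
tool_rot: [0.565, 0.825, -0.001, -0.001]
ft_force: [0.7, -0.7, 1.0]
grip_width: 0.0853
grasp_force: 0.0
```

Emit:
{"name": "send_rows", "arguments": {
  "motion": "-1 0 0 1.5 0; -1 0 0 2.9 0; 1 0 0 2.9 0; 1 0 0 2.9 0; 1 0 0 2.9 0"
}}

```text
clock: 2.9
eef_pos: [0.5401, -0.1914, 0.0134]
tool_rot: [0.564, 0.826, 0.001, 0.001]
ft_force: [2.0, 0.2, -3.9]
grip_width: 0.0482
grasp_force: 62.2
```

Emit:
{"name": "send_rows", "arguments": {
  "motion": "1 0 0 0 0; 1 0 0 0 0; 1 0 0 0 0"
}}

```text
clock: 3.2
eef_pos: [0.54, -0.1914, 0.0132]
tool_rot: [0.564, 0.826, 0.0, 0.002]
ft_force: [-0.9, 0.9, 5.8]
grip_width: 0.048
grasp_force: 63.2
```

Emit:
{"name": "send_rows", "arguments": {
  "motion": "1 0 0 -3 0; 1 0 0 -8 0; 1 0 0 -13 0; 1 0 0 -18 0; 1 0 0 -23 0"
}}

```text
clock: 3.7
eef_pos: [0.5378, -0.1904, 0.2425]
tool_rot: [0.564, 0.826, -0.0, -0.001]
ft_force: [1.8, -1.0, -3.4]
grip_width: 0.0483
grasp_force: 63.8
```

Emit:
{"name": "send_rows", "arguments": {
  "motion": "1 0 0 -5 0; 1 0 0 -10 0; 1 -3.3 3.8 -10 0; 1 -6.6 7.6 -10 0; 1 -9.9 11.4 -10 0"
}}

```text
clock: 4.2
eef_pos: [0.657, -0.2328, 0.3385]
tool_rot: [0.564, 0.826, 0.001, 0.004]
ft_force: [2.5, -0.5, -3.5]
grip_width: 0.048
grasp_force: 64.0
```

Emit:
{"name": "send_rows", "arguments": {
  "motion": "1 -3.3 3.8 0 0; 1 -6.6 7.6 0 0; 1 -6.6 7.6 0 0; 1 -6.6 7.6 0 0"
}}

```text
clock: 4.6
eef_pos: [0.6969, -0.2471, 0.3071]
tool_rot: [0.564, 0.826, 0.005, 0.02]
ft_force: [-0.7, -0.1, -4.3]
grip_width: 0.0483
grasp_force: 64.5
```

```bash
python3 - <<'E'
from workcell import bot
o=bot.get_obs();print(o)
E
```

```text
{'clock': 4.6, 'joint_pos': array([-3.40750940e-01,  8.45082148e-01,  1.27211434e+00,  1.95717650e+00,
       -3.24124710e-05,  8.57085128e-01]), 'joint_vel': array([-0.0009684 ,  0.21590694, -0.00484009, -0.30794859, -0.00056066,
        0.00241672]), 'tau': array([-4.08159918e-03, -6.68764186e+01,  2.60399991e+01, -2.01743315e-01,
        9.33970150e-03,  1.12043988e-03]), 'eef_pos': array([ 0.69692874, -0.24712972,  0.3071325 ]), 'tool_rot': array([0.56363298, 0.82577526, 0.00517339, 0.01965518]), 'ft_force': array([-0.66628084, -0.07402074, -4.29627348]), 'ft_torque': array([0.03405479, 0.11594079, 0.01258766]), 'grasp_force': 64.45132375694811, 'grip_width': 0.04827694172588198}
```

Emit:
{"name": "send_rows", "arguments": {
  "motion": "1 3.3 -3.8 0 0; 1 6.6 -7.6 0 0; 1 6.6 -7.6 0 0"
}}

```text
clock: 4.9
eef_pos: [0.6007, -0.2128, 0.302]
tool_rot: [0.564, 0.826, 0.005, 0.019]
ft_force: [0.1, -0.8, -1.5]
grip_width: 0.0477
grasp_force: 64.6
```

Emit:
{"name": "send_rows", "arguments": {
  "motion": "1 4 0.9 -1.6 0; 1 8 1.8 -3.3 0; 1 12 2.7 -5 0; 1 16.3 3.6 -6.7 0; 1 20.4 4.5 -8.5 0"
}}

```text
clock: 5.4
eef_pos: [0.5641, -0.0039, 0.3866]
tool_rot: [0.564, 0.826, 0.005, 0.02]
ft_force: [0.3, -0.2, -3.5]
grip_width: 0.0478
grasp_force: 64.5
```

Emit:
{"name": "send_rows", "arguments": {
  "motion": "1 4 0.9 -1.6 0; 1 8 1.8 -3.3 0; 1 8 1.8 -3.3 0; 1 8 1.8 -3.3 0"
}}

```text
clock: 5.8
eef_pos: [0.5515, 0.0771, 0.4179]
tool_rot: [0.562, 0.827, 0.005, 0.021]
ft_force: [0.3, -0.7, -4.5]
grip_width: 0.0481
grasp_force: 64.6
```

```bash
python3 - <<'E'
from h import *; from workcell import bot,vision,boxes_of
o=bot.get_obs(); im=vision.camera("wrist")
print(repr(o["eef_pos"]),repr(o["tool_rot"]),o["joint_pos"],o["clock"],R.from_quat(o["tool_rot"]).as_matrix())
import pickle;pickle.dump((o,im),open("w2.pkl","wb"))
for t in ["jig","bed","stud"]: print(t,boxes_of("wrist",t)[:2])
cv2.imwrite("pics/w2.png",im[:,:,::-1])
E
```

```text
array([0.5515, 0.0771, 0.4179]) array([0.5625, 0.8265, 0.0051, 0.0214]) [ 0.1516  0.3681  0.7333  1.8976 -0.0216  1.3463] 5.8 [[-0.3663  0.9296  0.0411]
 [ 0.93    0.3672 -0.0155]
 [-0.0295  0.0325 -0.999 ]]
jig [{'rect': [325.9, 49.2, 134.3, 75.2], 'conf': 0.78}, {'rect': [314.1, 219.1, 121.4, 267.4], 'conf': 0.55}]
bed [{'rect': [326.8, 48.6, 132.4, 77.9], 'conf': 0.74}]
stud [{'rect': [326.5, 51.6, 130.4, 77.4], 'conf': 0.56}]
```

View pics/w2.png

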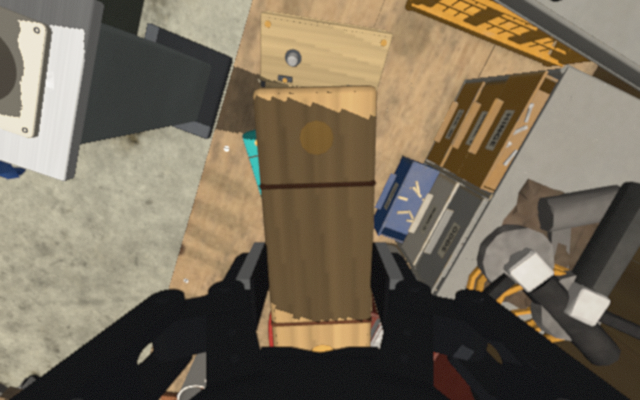

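```bash
python3 - <<'E'
import cv2,numpy as np
f=lambda n,x,y,w,h,s:cv2.resize(cv2.imread(n)[y:y+h,x:x+w],(w*s,h*s),interpolation=cv2.INTER_CUBIC)
a=f("pics/w2.png",240,0,160,95,5)
b=f("pics/scene0.png",232,218,80,64,5);c=f("pics/side0.png",262,230,80,64,5)
print(a.shape,b.shape); cv2.imwrite("pics/j.png",np.vstack([a,np.hstack([b,c])])[:795])
E
python3 -c "
import cv2;i=cv2.imread('pics/j.png');print(i.shape);cv2.imwrite('pics/j1.png',i[:475]);cv2.imwrite('pics/j2.png',i[475:])"
```

```text
(475, 800, 3) (320, 400, 3)
(795, 800, 3)
```

View pics/j1.png

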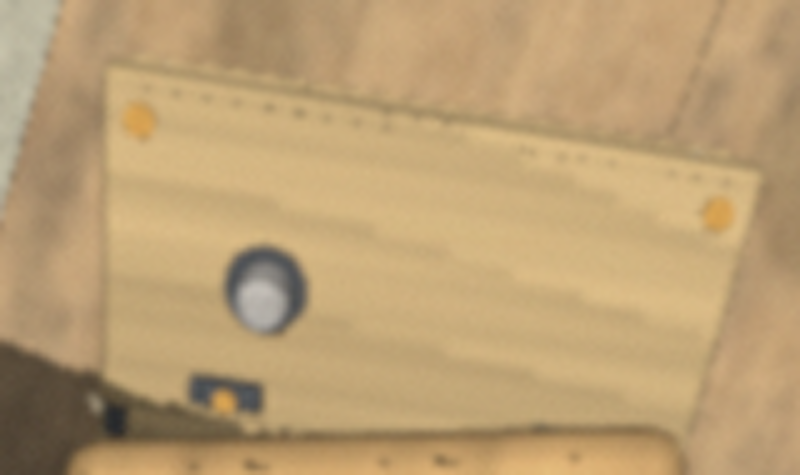

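View pics/j2.png

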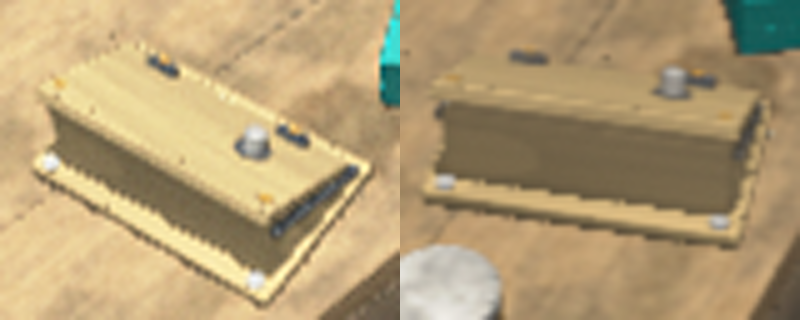

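```bash
python3 - <<'E'
from h import *; import pickle
o,im=pickle.load(open("w2.pkl","rb"))
W,S,D=cam("wrist",o),cam("scene"),cam("side")
Ry=R.from_euler('y',-30,degrees=True).as_matrix() # bed x up: (cos,0,sin)
def model(p):
    X,Y,yaw,xt,xs,ys=p
    B=np.array([[0,45,16],[0,45,0],[xt,95,0],[xt,-95,0],[xs,ys,0],[xs,-ys,0]])/1e3
    return B@(Rz(yaw)@Ry).T+[X,Y,.058]
w=np.array([[292.6,60.6],[293,58],[261.4,13.2],[392,35],[267.8,24],[383.4,42.8]])
s=np.array([[282.6,244.6],[285,257.6],[243.6,234.8]]);d=np.array([[316.8,244],[327,253.2],[272.6,245.4]])
def r(p,ww=1,ws=1):
    m=model(p);return np.r_[ww*(proj(W,m)-w).ravel(),ws*(proj(S,m[[0,4,5]])-s).ravel(),ws*(proj(D,m[[0,4,5]])-d).ravel()]
x0=[.51,.21,np.radians(103),50,40,85]
for a in [(1,1),(1,0),(0.05,1)]:
    q=least_squares(r,x0,args=a,loss='soft_l1').x; print(q[:2],np.degrees(q[2]),q[3:],r(q).round(1))
E
```

```text
[0.519  0.2024] 103.6150232764188 [51.9113 39.6592 84.1091] [-0.7  0.2 -0.1 -1.8 -1.6  0.1  1.1  0.1 -0.2  0.  -0.1 -0.   0.3 -1.2
 -0.1 -0.5  0.2 -0.5 -1.  -0.3 -1.   0.  -1.1  0.3]
[0.5196 0.2019] 103.61019116373153 [52.6114 40.3426 83.9975] [-0.5  0.7  0.2 -1.3 -1.3  0.1  1.5  0.2  0.1  0.   0.1 -0.   0.3 -1.4
 -0.2 -0.6  0.1 -0.7 -1.1 -0.4 -1.2 -0.1 -1.2  0.2]
[0.5164 0.2031] 103.40093611508517 [50.4826 39.4861 84.134 ] [-2.2 -1.  -1.5 -3.1 -3.1 -0.4 -0.5  0.2 -1.7 -1.3 -1.5 -0.9  0.7 -0.5
  0.2  0.2  0.5 -0.1 -0.3  0.1 -0.4  0.5 -0.4  0.6]
```

Emit:
{"name": "send_rows", "arguments": {
  "motion": "1 4.3 -0.8 0 -0.14; 1 8.6 -1.6 0 -0.28; 1 13 -2.4 0 -0.42; 1 17.3 -3.3 0 -0.56; 1 21.6 -4.1 0 -0.7"
}}

```text
clock: 6.5
eef_pos: [0.4343, 0.262, 0.4102]
tool_rot: [0.245, 0.969, -0.002, 0.022]
ft_force: [1.0, -0.1, -3.4]
grip_width: 0.0479
grasp_force: 64.6
```

Emit:
{"name": "send_rows", "arguments": {
  "motion": "1 4.5 1.6 0 -0.145; 1 9.1 3.2 0 -0.29; 1 13.6 4.8 0 -0.435; 1 18.2 6.4 0 -0.58; 1 22.8 8 0 -0.725"
}}

```text
clock: 7.0
eef_pos: [0.2726, 0.4415, 0.4008]
tool_rot: [-0.115, 0.993, -0.01, 0.02]
ft_force: [0.7, 0.3, -3.7]
grip_width: 0.0485
grasp_force: 64.6
```

```bash
python3 - <<'E'
from h import *; from workcell import bot,vision
o=bot.get_obs(); im=vision.camera("wrist"); print(o["eef_pos"],o["joint_pos"],R.from_quat(o["tool_rot"]).as_matrix())
s=vision.camera("side")
cv2.imwrite("pics/w3.png",np.vstack([cv2.resize(im,(480,300)),cv2.resize(s,(480,300))])[:,:,::-1])
E
```

```text
[0.2726 0.4415 0.4008] [ 1.0455  0.2924  0.5783  1.8492 -0.044   0.8148] [[-0.9728 -0.228   0.0418]
 [-0.2288  0.9733 -0.0155]
 [-0.0372 -0.0247 -0.999 ]]
```

View pics/w3.png

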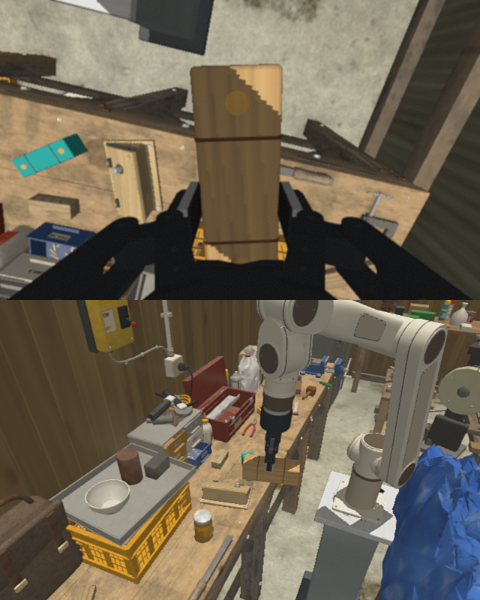

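Emit:
{"name": "send_rows", "arguments": {
  "motion": "1 4.3 2.6 0 0; 1 8.6 5.2 0 0; 1 12.9 7.8 0 0; 1 17.2 10.4 0 0; 1 21.5 13 0 0"
}}

```text
clock: 7.6
eef_pos: [0.0356, 0.5189, 0.3897]
tool_rot: [-0.112, 0.994, -0.01, 0.02]
ft_force: [0.2, 1.3, -3.3]
grip_width: 0.0478
grasp_force: 64.8
```

```bash
python3 - <<'E'
from h import *; from workcell import bot,vision
o=bot.get_obs(); im=vision.camera("wrist"); print(o["eef_pos"],o["joint_pos"],R.from_quat(o["tool_rot"]).as_matrix())
for n,i in [("wrist",im),("side",vision.camera("side")),("scene",vision.camera("scene"))]:
    h=cv2.cvtColor(i,cv2.COLOR_RGB2HSV); m=((h[...,0]>100)&(h[...,0]<125)&(h[...,1]>120)&(h[...,2]>60)).astype(np.uint8)
    k,l,s,c=cv2.connectedComponentsWithStats(m)
    print(n,[x.tolist() for x in s[1:] if x[4]>60])
    cv2.imwrite(f"pics/{n}4.png",i[:,:,::-1])
E
```

```text
[0.0356 0.5189 0.3897] [ 1.5295  0.3089  0.5716  1.8473 -0.0428  1.3061] [[-0.9743 -0.2213  0.0422]
 [-0.2221  0.9749 -0.0155]
 [-0.0377 -0.0245 -0.999 ]]
wrist [[169, 0, 308, 72, 9782], [7, 381, 25, 19, 65]]
side [[261, 190, 16, 10, 92], [508, 191, 132, 209, 20419]]
scene [[482, 61, 42, 28, 310], [528, 70, 22, 26, 178], [257, 176, 29, 27, 197], [432, 280, 208, 120, 15438]]
```

View pics/wrist4.png

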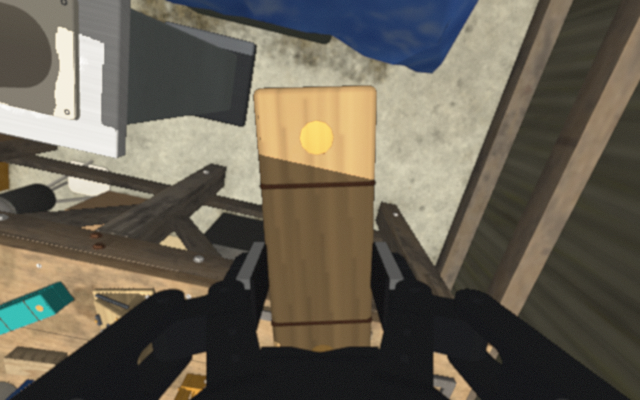

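Emit:
{"name": "send_rows", "arguments": {
  "motion": "1 1.5 0.2 -4 0; 1 5 0.6 -7 0; 1 9.5 1 -9.5 0; 1 14 1.5 -11.8 0; 1 18.1 2 -11.8 0"
}}

```text
clock: 8.25
eef_pos: [-0.1464, 0.4932, 0.4848]
tool_rot: [-0.111, 0.994, 0.002, 0.018]
ft_force: [-0.0, 0.9, -3.9]
grip_width: 0.048
grasp_force: 66.3
```

Emit:
{"name": "send_rows", "arguments": {
  "motion": "1 0.4 5 0 0; 1 0.7 10 0 0; 1 1.1 15 0 0; 1 1.4 20 0 0; 1 1.8 25 0 0"
}}

```text
clock: 8.75
eef_pos: [-0.1802, 0.6121, 0.4149]
tool_rot: [-0.112, 0.994, 0.008, 0.017]
ft_force: [-0.1, 0.3, -4.1]
grip_width: 0.048
grasp_force: 66.7
```

```bash
cat > st.py <<'E'
from h import *; from workcell import bot
o=bot.get_obs();M=R.from_quat(o["tool_rot"]).as_matrix()
print(o["clock"],o["eef_pos"],o["joint_pos"],o["ft_force"]);print(M)
Tz=-Rz(np.radians(103.5))@[-.5,0,3**.5/2]; print("want",Tz, "tilt",np.degrees(np.arccos(-M[2,2])))
E
python3 st.py
```

```text
8.75 [-0.1802  0.6121  0.4149] [ 1.8763  0.6865  1.2723  2.1483 -0.0372  1.652 ] [-0.1255  0.3397 -4.0873]
[[-0.9744 -0.2224  0.033 ]
 [-0.2219  0.9749  0.0191]
 [-0.0364  0.0113 -0.9993]]
want [-0.1167  0.4862 -0.866 ] tilt 2.18530568278352
```

Emit:
{"name": "send_rows", "arguments": {
  "motion": "1 0.2 2.5 -4.2 0; 1 0.4 5 -8.5 0; 1 0.6 7.5 -13 0; 1 0.8 10 -17 0; 1 1 12.5 -21 0"
}}

```text
clock: 9.25
eef_pos: [-0.183, 0.6004, 0.4506]
tool_rot: [-0.114, 0.993, 0.036, 0.012]
ft_force: [0.1, -0.1, -4.5]
grip_width: 0.048
grasp_force: 66.7
```

```bash
python3 st.py
```

```text
9.25 [-0.183   0.6004  0.4506] [ 1.8864  0.6316  1.2754  2.1494 -0.0376  1.6563] [ 0.0947 -0.0706 -4.4748]
[[-0.9737 -0.2274  0.0155]
 [-0.2257  0.9714  0.0735]
 [-0.0318  0.0681 -0.9972]]
want [-0.1167  0.4862 -0.866 ] tilt 4.307731293933902
```

Emit:
{"name": "send_rows", "arguments": {
  "motion": "1 0.2 2 -5 0; 1 0.4 4 -10 0; 1 0.6 6 -15 0; 1 0.6 6 -20 0; 1 0.6 6 -25 0"
}}

```text
clock: 9.75
eef_pos: [-0.1825, 0.5866, 0.4871]
tool_rot: [-0.115, 0.991, 0.065, 0.006]
ft_force: [-0.1, 0.4, -4.5]
grip_width: 0.0479
grasp_force: 66.7
```

Emit:
{"name": "send_rows", "arguments": {
  "motion": "1 0.2 3 -5 0; 1 0.4 6 -10 0; 1 0.6 9 -15 0; 1 0.6 12 -20 0; 1 0.6 15 -25 0"
}}

```text
clock: 10.25
eef_pos: [-0.1793, 0.5745, 0.5161]
tool_rot: [-0.115, 0.989, 0.088, 0.002]
ft_force: [-0.2, 0.6, -4.1]
grip_width: 0.0479
grasp_force: 66.7
```

```bash
python3 st.py
```

```text
10.25 [-0.1793  0.5745  0.5161] [ 1.8949  0.5249  1.2747  2.1489 -0.0395  1.6607] [-0.2088  0.551  -4.0977]
[[-0.9737 -0.2273 -0.0169]
 [-0.2267  0.9582  0.1744]
 [-0.0234  0.1736 -0.9845]]
want [-0.1167  0.4862 -0.866 ] tilt 10.090372104803102
```

Emit:
{"name": "send_rows", "arguments": {
  "motion": "1 0.2 2 -5 0; 1 0.4 4 -10 0; 1 0.6 6 -15 0; 1 0.6 6 -20 0; 1 0.6 6 -25 0"
}}

```text
clock: 10.75
eef_pos: [-0.1769, 0.5562, 0.5526]
tool_rot: [-0.115, 0.986, 0.118, -0.005]
ft_force: [0.6, -0.1, -4.5]
grip_width: 0.0478
grasp_force: 66.7
```

Emit:
{"name": "send_rows", "arguments": {
  "motion": "1 0.2 2 -5 0; 1 0.4 4 -10 0; 1 0.6 6 -15 0; 1 0.6 6 -20 0; 1 0.6 6 -25 0"
}}

```text
clock: 11.25
eef_pos: [-0.1734, 0.5357, 0.5883]
tool_rot: [-0.115, 0.982, 0.148, -0.011]
ft_force: [0.7, 1.0, -4.1]
grip_width: 0.0482
grasp_force: 66.8
```

Emit:
{"name": "send_rows", "arguments": {
  "motion": "1 0.2 2 -5 0; 1 0.4 4 -10 0; 1 0.6 6 -15 0; 1 0.6 6 -20 0; 1 0.6 6 -25 0"
}}

```text
clock: 11.75
eef_pos: [-0.1688, 0.5133, 0.6228]
tool_rot: [-0.115, 0.977, 0.178, -0.018]
ft_force: [0.9, 0.2, -4.0]
grip_width: 0.048
grasp_force: 66.8
```

```bash
python3 st.py
```

```text
11.75 [-0.1688  0.5133  0.6228] [ 1.9163  0.3382  1.274   2.1489 -0.0457  1.6733] [ 0.8606  0.2422 -3.9884]
[[-0.9728 -0.2188 -0.0755]
 [-0.2313  0.9098  0.3445]
 [-0.0067  0.3526 -0.9357]]
want [-0.1167  0.4862 -0.866 ] tilt 20.652534445891042
```

Emit:
{"name": "send_rows", "arguments": {
  "motion": "1 0.2 2 -5 0; 1 0.4 4 -10 0; 1 0.6 6 -15 0; 1 0.6 6 -20 0; 1 0.6 6 -25 0"
}}

```text
clock: 12.25
eef_pos: [-0.163, 0.4891, 0.6557]
tool_rot: [-0.115, 0.971, 0.208, -0.024]
ft_force: [0.8, 0.8, -3.9]
grip_width: 0.0478
grasp_force: 66.8
```

Emit:
{"name": "send_rows", "arguments": {
  "motion": "1 0.2 2 -5 0; 1 0.4 4 -10 0; 1 0.6 6 -15 0; 1 0.6 6 -20 0; 1 0.6 6 -25 0"
}}

```text
clock: 12.75
eef_pos: [-0.156, 0.4631, 0.6871]
tool_rot: [-0.115, 0.964, 0.238, -0.031]
ft_force: [-0.2, -0.3, -4.5]
grip_width: 0.0477
grasp_force: 66.8
```

Emit:
{"name": "send_rows", "arguments": {
  "motion": "1 0.2 2 -5 0; 1 0.4 4 -10 0; 1 0.6 6 -15 0; 1 0.6 6 -18 0"
}}

```text
clock: 13.15
eef_pos: [-0.1491, 0.4383, 0.7139]
tool_rot: [-0.115, 0.957, 0.265, -0.037]
ft_force: [0.8, 0.2, -3.9]
grip_width: 0.0481
grasp_force: 66.8
```

```bash
python3 st.py
```

```text
13.15 [-0.1491  0.4383  0.7139] [ 1.9377  0.1575  1.2742  2.1488 -0.055   1.6836] [ 0.771   0.1878 -3.9328]
[[-0.9708 -0.2    -0.1325]
 [-0.2396  0.8335  0.4979]
 [ 0.0109  0.5151 -0.857 ]]
want [-0.1167  0.4862 -0.866 ] tilt 31.013973799016366
```

```bash
python3 - <<'E'
from h import *; import pickle
from workcell import vision
H=vision.camera_model("wrist");f=200/np.tan(np.radians(H["fov_y"]/2))
E=H["hand_eye"]
def t(u,v,z=-.0368):
    d=E[:3,:3]@[(u-H["cx"])/f,(v-H["cy"])/f,1]; return E[:3,3]+d*(z-E[2,3])/d[2]
for p in [(316,137),(321,349),(256,90),(376,87),(262,186),(375,182),(272,325),(372,321)]: print(p,t(*p))
M=R.from_quat([-.115,.957,.265,-.037]).as_matrix()
P=[[-.1491,.4383,.7139],[.10,.46,.60],[.32,.36,.46],[.531,.147,.19]]
for a,b in zip(P,P[1:]): print(b,np.round(100*M.T@(np.array(b)-a),1))
E
```

```text
(316, 137) [ 0.0595 -0.0024 -0.0368]
(321, 349) [-0.0451 -0.0002 -0.0368]
(256, 90) [ 0.0777 -0.0259 -0.0368]
(376, 87) [ 0.0788  0.0212 -0.0368]
(262, 186) [ 0.0389 -0.0255 -0.0368]
(375, 182) [ 0.0407  0.0227 -0.0368]
(272, 325) [-0.031  -0.0241 -0.0368]
(372, 321) [-0.0287  0.0246 -0.0368]
[0.1, 0.46, 0.6] [-24.8  -9.1   7.6]
[0.32, 0.36, 0.46] [-19.1 -20.    4.1]
[0.531, 0.147, 0.19] [-15.6 -35.9   9.7]
```

Emit:
{"name": "send_rows", "arguments": {
  "motion": "1 -4.1 -1.5 1.3 0; 1 -8.3 -3 2.5 0; 1 -12.4 -4.6 3.8 0; 1 -16.5 -6 5 0; 1 -20.7 -7.6 6.3 0"
}}

```text
clock: 13.65
eef_pos: [0.0606, 0.4558, 0.617]
tool_rot: [-0.115, 0.957, 0.264, -0.037]
ft_force: [0.3, 0.1, -3.5]
grip_width: 0.0482
grasp_force: 66.8
```

Emit:
{"name": "send_rows", "arguments": {
  "motion": "1 -3.3 -3 0.8 0; 1 -6.6 -6 1.6 0; 1 -10 -9.2 2.3 0; 1 -13.3 -12.3 3.1 0; 1 -16.6 -15.4 3.9 0"
}}

```text
clock: 14.15
eef_pos: [0.2477, 0.3856, 0.5019]
tool_rot: [-0.114, 0.957, 0.264, -0.037]
ft_force: [0.0, 2.3, -4.3]
grip_width: 0.048
grasp_force: 66.8
```

```bash
cat >> st.py <<'E'
bz=-Tz; by=np.array([-.9724,-.2334,0]); bx=np.cross(by,bz)
B=np.array([bx,by,bz]); home=np.array([.518,.2025,.058])+.0132*bz-.0045*by
print("bed-frame mm of TCP rel home",1e3*B@(o["eef_pos"]-home),"tool->bed rot\n",B@M)
for h in (.08,.03,.0): print(h,"to go cm (tool)",100*M.T@(home+h*bz-o["eef_pos"]))
print("F bed",B@o["ft_force"],o["grip_width"])
E
python3 st.py
```

```text
14.15 [0.2477 0.3856 0.5019] [ 0.6519 -0.0375  0.3343  1.7169  0.4942  0.4712] [ 0.0406  2.3349 -4.346 ]
[[-0.9711 -0.1993 -0.1312]
 [-0.2384  0.8346  0.4966]
 [ 0.0105  0.5135 -0.858 ]]
want [-0.1167  0.4862 -0.866 ] tilt 30.906846475094817
bed-frame mm of TCP rel home [430.7625 224.5822 250.682 ] tool->bed rot
 [[ 0.0008  0.9999  0.0157]
 [ 0.9999 -0.001   0.0117]
 [ 0.0117  0.0157 -0.9998]]
0.08 to go cm (tool) [-22.6895 -43.3166  16.1263]
0.03 to go cm (tool) [-22.7479 -43.3951  21.1253]
0.0 to go cm (tool) [-22.7829 -43.4422  24.1248]
F bed [-0.215  -0.5844 -4.8942] 0.047961971861959996
```

Emit:
{"name": "send_rows", "arguments": {
  "motion": "1 -2.2 -4.2 1.5 0; 1 -4.4 -8.4 3 0; 1 -6.6 -12.6 4.5 0; 1 -8.8 -16.8 6 0; 1 -11 -21 7.5 0"
}}

```text
clock: 14.65
eef_pos: [0.3859, 0.2736, 0.3277]
tool_rot: [-0.115, 0.957, 0.264, -0.037]
ft_force: [1.1, 1.0, -4.5]
grip_width: 0.0479
grasp_force: 66.8
```

Emit:
{"name": "send_rows", "arguments": {
  "motion": "1 -2.2 -4.2 1.5 0; 1 -4.4 -8.4 3 0; 1 -6.6 -12.6 4.5 0; 1 -8.8 -16.8 6 0; 1 -11 -21 7.5 0"
}}

```text
clock: 15.15
eef_pos: [0.5246, 0.1622, 0.1537]
tool_rot: [-0.115, 0.957, 0.264, -0.037]
ft_force: [0.8, -0.6, -4.1]
grip_width: 0.0479
grasp_force: 66.8
```

Emit:
{"name": "send_rows", "arguments": {
  "motion": "1 -0.3 -0.7 0.6 0; 1 -0.7 -1.3 1.1 0; 1 -0.7 -1.3 1.1 0"
}}

```text
clock: 15.45
eef_pos: [0.531, 0.1603, 0.1393]
tool_rot: [-0.115, 0.957, 0.264, -0.038]
ft_force: [-0.2, -0.1, -3.8]
grip_width: 0.0477
grasp_force: 66.8
```

```bash
python3 st.py; python3 - <<'E'
from h import *; from workcell import vision
s=vision.camera("scene");d=vision.camera("side")
f=lambda i,x,y,w,h:cv2.resize(i[y:y+h,x:x+w],(400,400),interpolation=cv2.INTER_CUBIC)
cv2.imwrite("pics/hov.png",np.hstack([f(s,220,180,110,110),f(d,250,190,110,110)])[:,:,::-1])
E
```

```text
15.45 [0.531  0.1603 0.1393] [-0.006   0.4882  0.0617  1.3023  0.5194 -0.2867] [-0.2071 -0.1131 -3.8157]
[[-0.9708 -0.1994 -0.1336]
 [-0.2397  0.8339  0.4972]
 [ 0.0123  0.5147 -0.8573]]
want [-0.1167  0.4862 -0.866 ] tilt 30.98542519963044
bed-frame mm of TCP rel home [ 2.4567  1.6744 79.2731] tool->bed rot
 [[ 0.0005  0.9999  0.017 ]
 [ 0.9999 -0.0008  0.0138]
 [ 0.0138  0.017  -0.9998]]
0.08 to go cm (tool) [-0.1668 -0.2443 -0.0792]
0.03 to go cm (tool) [-0.2359 -0.3294  4.9196]
0.0 to go cm (tool) [-0.2774 -0.3805  7.9189]
F bed [-1.9613  0.2278 -3.2737] 0.0476859072659494
```

View pics/hov.png

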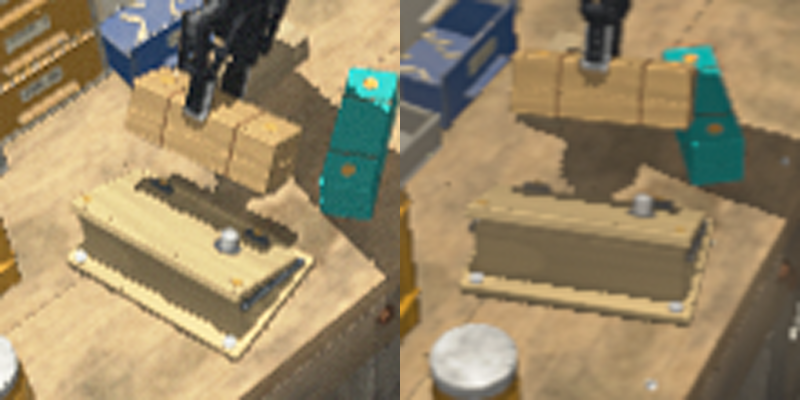

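Emit:
{"name": "send_rows", "arguments": {
  "motion": "1 -0.1 -0.2 2 0; 1 -0.2 -0.3 4 0; 1 -0.2 -0.3 5 0; 1 -0.2 -0.3 5.6 0; 1 -0.2 -0.3 5.6 0"
}}

```text
clock: 16.05
eef_pos: [0.5259, 0.1868, 0.0914]
tool_rot: [-0.115, 0.957, 0.264, -0.037]
ft_force: [0.6, 0.4, -4.4]
grip_width: 0.0478
grasp_force: 66.8
```

```bash
python3 st.py
```

```text
16.05 [0.5259 0.1868 0.0914] [ 0.0403  0.5171 -0.0253  1.1587  0.5263 -0.2352] [ 0.5957  0.4104 -4.4164]
[[-0.9705 -0.2012 -0.1326]
 [-0.2408  0.8334  0.4974]
 [ 0.0104  0.5147 -0.8573]]
want [-0.1167  0.4862 -0.866 ] tilt 30.981368807651364
bed-frame mm of TCP rel home [ 1.8716  0.4962 24.3424] tool->bed rot
 [[-0.0014  0.9999  0.017 ]
 [ 0.9999  0.0012  0.0128]
 [ 0.0128  0.017  -0.9998]]
0.08 to go cm (tool) [ 0.0216 -0.0925 -5.5683]
0.03 to go cm (tool) [-0.0422 -0.1776 -0.5694]
0.0 to go cm (tool) [-0.0805 -0.2286  2.4299]
F bed [-1.983  -0.6751 -3.9547] 0.0477985172071219
```

Emit:
{"name": "send_rows", "arguments": {
  "motion": "1 0 -0.1 0.3 0; 1 0 -0.2 0.6 0; 1 0 -0.2 0.9 0; 1 0 -0.2 1.1 0; 1 0 -0.2 1.2 0"
}}

```text
clock: 16.55
eef_pos: [0.5251, 0.1904, 0.0794]
tool_rot: [-0.115, 0.957, 0.265, -0.038]
ft_force: [1.3, 0.8, -3.5]
grip_width: 0.0477
grasp_force: 66.9
```

Emit:
{"name": "send_rows", "arguments": {
  "motion": "1 0 0 0.15 0; 1 0 0 0.3 0; 1 0 0 0.3 0"
}}

```text
clock: 16.85
eef_pos: [0.5261, 0.1915, 0.0781]
tool_rot: [-0.115, 0.957, 0.264, -0.036]
ft_force: [1.4, -4.0, 2.5]
grip_width: 0.048
grasp_force: 67.7
```

```bash
python3 st.py
```

```text
16.85 [0.5261 0.1915 0.0781] [ 0.0487  0.5282 -0.0452  1.1193  0.5274 -0.2233] [ 1.404  -3.9768  2.4643]
[[-0.971  -0.2009 -0.1295]
 [-0.2389  0.8339  0.4975]
 [ 0.008   0.5141 -0.8577]]
want [-0.1167  0.4862 -0.866 ] tilt 30.93817865249436
bed-frame mm of TCP rel home [-0.8237 -0.7933 10.4479] tool->bed rot
 [[-0.0009  0.9999  0.0163]
 [ 1.      0.0008  0.0098]
 [ 0.0098  0.0163 -0.9998]]
0.08 to go cm (tool) [ 0.1471  0.1958 -6.9518]
0.03 to go cm (tool) [ 0.0983  0.1143 -1.9527]
0.0 to go cm (tool) [0.069  0.0654 1.0467]
F bed [-2.4006 -0.4371  4.2315] 0.047965624366408985
```

Emit:
{"name": "send_rows", "arguments": {
  "motion": "1 0 0 0.1 0; 1 0 0 0.2 0; 1 0 0 0.2 0"
}}

```text
clock: 17.15
eef_pos: [0.5269, 0.1923, 0.0769]
tool_rot: [-0.115, 0.957, 0.264, -0.035]
ft_force: [4.7, -5.8, 4.3]
grip_width: 0.0476
grasp_force: 67.9
```

Emit:
{"name": "send_rows", "arguments": {
  "motion": "1 0 0 -1.5 0; 1 0 0 -4 0.1; 1 0 0 -6 0.24; 1 0 0 -6 0.38; 1 0 0 -6 0.52"
}}

```text
clock: 17.65
eef_pos: [0.5323, 0.163, 0.1269]
tool_rot: [0.138, 0.954, 0.246, -0.105]
ft_force: [0.0, 0.9, -4.3]
grip_width: 0.0481
grasp_force: 66.7
```

Emit:
{"name": "send_rows", "arguments": {
  "motion": "1 0 0 0 0.14; 1 0 0 0 0.28; 1 0 0 0 0.42; 1 0 0 0 0.56; 1 0 0 0 0.7"
}}

```text
clock: 18.15
eef_pos: [0.5314, 0.1634, 0.1259]
tool_rot: [0.456, 0.849, 0.194, -0.184]
ft_force: [-0.6, -0.4, -3.4]
grip_width: 0.0479
grasp_force: 66.7
```

Emit:
{"name": "send_rows", "arguments": {
  "motion": "1 0 0 0 0.14; 1 0 0 0 0.28; 1 0 0 0 0.42; 1 0 0 0 0.56; 1 0 0 0 0.7"
}}

```text
clock: 18.65
eef_pos: [0.5313, 0.1634, 0.1259]
tool_rot: [0.72, 0.641, 0.119, -0.239]
ft_force: [0.7, 0.1, -5.1]
grip_width: 0.0478
grasp_force: 66.6
```

Emit:
{"name": "send_rows", "arguments": {
  "motion": "1 0 0 0 0.14; 1 0 0 0 0.28; 1 0 0 0 0.42; 1 0 0 0 0.56; 1 0 0 0 0.7"
}}

```text
clock: 19.15
eef_pos: [0.5313, 0.1634, 0.1259]
tool_rot: [0.896, 0.355, 0.03, -0.266]
ft_force: [-0.0, 0.3, -3.8]
grip_width: 0.0476
grasp_force: 66.6
```

```bash
python3 st.py
```

```text
19.15 [0.5313 0.1634 0.1259] [-0.0008  0.5003  0.0439  1.2708  0.5208  2.3445] [-0.0316  0.3257 -3.7603]
[[ 0.7462  0.6519 -0.1347]
 [ 0.6199 -0.6067  0.4977]
 [ 0.2428 -0.4549 -0.8568]]
want [-0.1167  0.4862 -0.866 ] tilt 31.03895807845104
bed-frame mm of TCP rel home [-1.6285  0.661  66.1626] tool->bed rot
 [[ 0.4926 -0.8701  0.0179]
 [-0.8703 -0.4924  0.0148]
 [-0.004  -0.0229 -0.9997]]
0.08 to go cm (tool) [ 0.1323 -0.1408 -1.3814]
0.03 to go cm (tool) [ 0.1525 -0.0262  3.6172]
0.0 to go cm (tool) [0.1646 0.0425 6.6164]
F bed [-1.5995 -0.0453 -3.4186] 0.047642021781787086
```

Emit:
{"name": "send_rows", "arguments": {
  "motion": "1 0 0 0 0.14; 1 0 0 0 0.28; 1 0 0 0 0.42; 1 0 0 0 0.515; 1 0 0 0 0.515"
}}

```text
clock: 19.65
eef_pos: [0.5314, 0.1634, 0.126]
tool_rot: [0.956, 0.118, -0.038, -0.265]
ft_force: [0.2, 0.2, -3.9]
grip_width: 0.0481
grasp_force: 66.6
```

```bash
sed -i 's/-.0045\*by/+.0045*by/' st.py; python3 st.py; python3 - <<'E'
from h import *; from workcell import vision
H=vision.camera_model("wrist");f=200/np.tan(np.radians(H["fov_y"]/2));E=H["hand_eye"]
im=vision.camera("wrist"); cv2.imwrite("pics/w5.png",im[:,:,::-1])
# brass disc and band pixels along column ~318
h=cv2.cvtColor(im,cv2.COLOR_RGB2GRAY).astype(float)
def t(u,v,z=-.0368):
    d=E[:3,:3]@[(u-H["cx"])/f,(v-H["cy"])/f,1]; return (E[:3,3]+d*(z-E[2,3])/d[2])[:2]
for c in (290,345):
    g=np.abs(np.diff(h[:,c-8:c+8].mean(1))); k=[i for i in range(60,360) if g[i]>12 and g[i]==g[max(0,i-3):i+4].max()]
    print(c,[(i,round(t(c,i)[0],4)) for i in k])
E
```

```text
19.65 [0.5314 0.1634 0.126 ] [-0.0009  0.5002  0.0441  1.2708  0.5208  2.8535] [ 0.1721  0.186  -3.9302]
[[ 0.9693  0.2058 -0.1344]
 [ 0.2456 -0.8319  0.4977]
 [-0.0094 -0.5154 -0.8569]]
want [-0.1167  0.4862 -0.866 ] tilt 31.0306397167059
bed-frame mm of TCP rel home [-1.6599 -8.4454 66.2962] tool->bed rot
 [[ 0.0062 -0.9998  0.0178]
 [-0.9999 -0.006   0.0145]
 [-0.0144 -0.0179 -0.9997]]
0.08 to go cm (tool) [-0.863  -0.1955 -1.3548]
0.03 to go cm (tool) [-0.7909 -0.106   3.6439]
0.0 to go cm (tool) [-0.7476 -0.0523  6.6431]
F bed [-1.8433 -0.2108 -3.474 ] 0.048114071957089555
290 [(77, np.float64(0.082)), (85, np.float64(0.079)), (183, np.float64(0.0397)), (188, np.float64(0.0375)), (228, np.float64(0.0192)), (286, np.float64(-0.01)), (320, np.float64(-0.0286)), (324, np.float64(-0.0309)), (346, np.float64(-0.0438))]
345 [(76, np.float64(0.0823)), (84, np.float64(0.0794)), (182, np.float64(0.0401)), (186, np.float64(0.0383)), (224, np.float64(0.0211)), (290, np.float64(-0.0121)), (322, np.float64(-0.0298)), (347, np.float64(-0.0444))]
```

Emit:
{"name": "send_rows", "arguments": {
  "motion": "1 -0.4 0 2 0; 1 -0.8 -0.1 3.5 0; 1 -0.8 -0.1 4.3 0; 1 -0.8 -0.1 4.6 0; 1 -0.8 -0.1 4.6 0"
}}

```text
clock: 20.2
eef_pos: [0.5184, 0.185, 0.0878]
tool_rot: [0.956, 0.118, -0.037, -0.265]
ft_force: [0.8, -0.0, -4.0]
grip_width: 0.0479
grasp_force: 66.6
```

Emit:
{"name": "send_rows", "arguments": {
  "motion": "1 0 0 0.3 0; 1 0 0 0.6 0; 1 0 0 0.9 0; 1 0 0 1.1 0; 1 0 0 1.1 0"
}}

```text
clock: 20.7
eef_pos: [0.5166, 0.1904, 0.0782]
tool_rot: [0.956, 0.118, -0.037, -0.265]
ft_force: [-0.2, 0.1, -4.2]
grip_width: 0.0475
grasp_force: 66.6
```

```bash
python3 st.py
```

```text
20.7 [0.5166 0.1904 0.0782] [ 0.0473  0.5147 -0.069   1.1138  0.5274  2.9091] [-0.2499  0.0969 -4.2096]
[[ 0.9694  0.2062 -0.1329]
 [ 0.2452 -0.8321  0.4976]
 [-0.008  -0.5149 -0.8572]]
want [-0.1167  0.4862 -0.866 ] tilt 30.997461036717677
bed-frame mm of TCP rel home [ 0.1662 -0.3237 10.0328] tool->bed rot
 [[ 0.0065 -0.9998  0.0173]
 [-0.9999 -0.0063  0.0131]
 [-0.013  -0.0173 -0.9998]]
0.08 to go cm (tool) [-0.1231 -0.105  -6.9949]
0.03 to go cm (tool) [-0.0583 -0.0182 -1.9961]
0.0 to go cm (tool) [-0.0195  0.0338  1.0032]
F bed [-1.9728  0.2204 -3.7219] 0.04754053467422336
```

Emit:
{"name": "send_rows", "arguments": {
  "motion": "1 0 0 0.3 0; 1 0 0 0.6 0; 1 0 0 0.8 0; 1 0 0 0.9 0; 1 0 0 0.9 0"
}}

```text
clock: 21.2
eef_pos: [0.5166, 0.1946, 0.0716]
tool_rot: [0.956, 0.118, -0.036, -0.264]
ft_force: [1.4, -2.3, 0.0]
grip_width: 0.0477
grasp_force: 67.3
```

Emit:
{"name": "send_rows", "arguments": {
  "motion": "1 0 0 0.1 0; 1 0 0 0.2 0; 1 0 0 0.2 0"
}}

```text
clock: 21.5
eef_pos: [0.5167, 0.1948, 0.0714]
tool_rot: [0.957, 0.118, -0.035, -0.264]
ft_force: [-0.3, -8.8, 12.3]
grip_width: 0.0475
grasp_force: 68.6
```

```bash
python3 st.py
```

```text
21.5 [0.5167 0.1948 0.0714] [ 0.0554  0.5184 -0.082   1.0876  0.5279  2.9205] [-0.2635 -8.771  12.2691]
[[ 0.9699  0.2066 -0.1288]
 [ 0.2434 -0.8327  0.4974]
 [-0.0045 -0.5138 -0.8579]]
want [-0.1167  0.4862 -0.866 ] tilt 30.915435766580465
bed-frame mm of TCP rel home [ 0.4467 -1.4634  2.0268] tool->bed rot
 [[ 0.0067 -0.9999  0.0159]
 [-1.     -0.0066  0.0092]
 [-0.0091 -0.016  -0.9998]]
0.08 to go cm (tool) [-0.2172 -0.0808 -7.7954]
0.03 to go cm (tool) [-0.1719 -0.001  -2.7962]
0.0 to go cm (tool) [-0.1448  0.0469  0.2033]
F bed [-1.1984  2.3034 14.8589] 0.047514164019390966
```

Emit:
{"name": "send_rows", "arguments": {
  "motion": "1 -0.1 0 0 0; 1 -0.1 0 0 0; 0 -0.1 0 -0.1 0; -1 -0.1 0 -0.1 0; -1 -0.1 0 -0.1 0"
}}

```text
clock: 22.0
eef_pos: [0.514, 0.1956, 0.0699]
tool_rot: [0.956, 0.118, -0.037, -0.265]
ft_force: [-0.6, 0.2, 0.2]
grip_width: 0.0749
grasp_force: 0.0
```

Emit:
{"name": "send_rows", "arguments": {
  "motion": "-1 0 0 0 0; -1 0 0 0 0; -1 0 0 0 0"
}}

```text
clock: 22.3
eef_pos: [0.5142, 0.1953, 0.0696]
tool_rot: [0.956, 0.118, -0.037, -0.265]
ft_force: [0.1, 0.2, -0.4]
grip_width: 0.0849
grasp_force: 0.0
```

```bash
python3 st.py
```

```text
22.3 [0.5142 0.1953 0.0696] [ 0.0561  0.5198 -0.0861  1.0869  0.5287  2.919 ] [ 0.0646  0.165  -0.3842]
[[ 0.9694  0.2062 -0.1332]
 [ 0.2454 -0.8319  0.4977]
 [-0.0082 -0.5152 -0.857 ]]
want [-0.1167  0.4862 -0.866 ] tilt 31.01451073362649
bed-frame mm of TCP rel home [ 0.4983  0.8549 -0.0445] tool->bed rot
 [[ 0.0066 -0.9998  0.0176]
 [-0.9999 -0.0064  0.0134]
 [-0.0132 -0.0176 -0.9998]]
0.08 to go cm (tool) [-0.0207 -0.0908 -8.0045]
0.03 to go cm (tool) [ 0.0454 -0.0026 -3.0057]
0.0 to go cm (tool) [ 0.0851  0.0503 -0.0065]
F bed [-0.0662 -0.1013 -0.4054] 0.08489677274047402
```

Released; retract along the tool axis and check with a model fit instead of another view.

Emit:
{"name": "send_rows", "arguments": {
  "motion": "-1 0 0 -2 0; -1 0 0 -5 0; -1 0 0 -9 0; -1 0 0 -14 0; -1 0 0 -18 0"
}}

```text
clock: 22.8
eef_pos: [0.5387, 0.1047, 0.2264]
tool_rot: [0.956, 0.118, -0.036, -0.265]
ft_force: [2.3, 1.1, 0.1]
grip_width: 0.0851
grasp_force: 0.0
```

```bash
python3 st.py|head -1; python3 - <<'E'
from h import *; from workcell import bot,vision,boxes_of
o=bot.get_obs(); im={n:vision.camera(n) for n in("wrist","scene","side")}
Ry=R.from_euler('y',-30,degrees=True).as_matrix(); Q=Rz(np.radians(103.5))@Ry; O=np.array([.518,.2025,.058])
disc=lambda s,dx,dy,dz:(np.array([dx,s*52+dy,50+dz])/1e3)@Q.T+O
for n in im:
    c=cam(n,o); i=im[n]; cv2.imwrite(f"pics/f_{n}.png",i[:,:,::-1])
    # brass discs: strongly saturated orange-yellow near predicted places
    h=cv2.cvtColor(i,cv2.COLOR_RGB2HSV)
    P=proj(c,np.array([disc(s,0,0,0) for s in(1,-1)])); print(n,"pred discs",P.ravel())
    for p in P:
        r=14 if n=="wrist" else 6; u,v=p.astype(int); u0,v0=max(u-r,0),max(v-r,0)
        w=h[v0:v+r,u0:u+r]
        if w.size==0: continue
        sat=w[...,1].astype(float); m=(sat>sat.max()*.85).astype(np.uint8); ys,xs=np.nonzero(m); print("  found",u0+np.median(xs),v0+np.median(ys),sat.max(),np.median(sat),m.sum())
    C=np.array([[x,y,z] for x in(-25,25) for y in(-75,75) for z in(0,50)])/1e3@Q.T+O
    p=proj(c,C); print("  pred box",(p.min(0)+p.max(0))/2,np.ptp(p,0)," net",[(np.round(d["rect"],1).tolist(),round(d["conf"],2)) for d in boxes_of(n,"block")[:3]])
E
```

```text
22.8 [0.5387 0.1047 0.2264] [-0.1015  0.4655  0.256   1.5694  0.5028  2.7406] [2.2895 1.1415 0.0667]
wrist pred discs [318.0734 224.0729 318.7373 123.1823]
  found 325.0 226.0 156.0 119.0 135
  found 325.0 119.0 155.0 119.0 169
  pred box [318.9332 171.1208] [ 53.0189 146.3781]  net [([505.6, 241.4, 186.7, 79.9], 0.87), ([325.0, 175.4, 53.6, 144.0], 0.8)]
scene pred discs [287.219  235.6638 261.7935 222.1227]
  found 288.0 235.0 145.0 114.0 11
  found 262.0 221.0 145.0 114.0 11
  pred box [272.9752 235.8916] [48.2991 37.2252]  net [([318.9, 217.4, 20.7, 40.7], 0.81), ([273.9, 235.5, 43.6, 33.8], 0.77)]
side pred discs [319.5225 233.3643 286.6599 228.9652]
  found 316.5 233.0 147.0 122.0 30
  found 286.0 228.0 155.0 117.5 7
  pred box [301.9609 239.3671] [52.0574 25.1331]  net [([334.4, 220.9, 22.1, 41.9], 0.84), ([302.4, 238.1, 50.4, 25.2], 0.62)]
```

```bash
python3 - <<'E'
from h import *; from workcell import bot,vision
o=bot.get_obs(); i=cv2.imread("pics/f_wrist.png"); c=cam("wrist",o)
Q=Rz(np.radians(103.5))@R.from_euler('y',-30,degrees=True).as_matrix(); O=np.array([.518,.2025,.058])
pts={"screw+":(39.7,84.1,0),"screw-":(39.7,-84.1,0),"disc+":(0,54,50),"disc-":(0,-54,50)}
h=cv2.cvtColor(i,cv2.COLOR_BGR2HSV)
for k,v in pts.items():
    p=proj(c,np.array(v)/1e3@Q.T+O)[0]; u,w=p.astype(int); r=14
    a=h[max(w-r,0):w+r,u-r:u+r]; s=a[...,1].astype(float)*(a[...,2]>90); m=(s>.82*s.max()).astype(np.uint8)
    n,l,st,ce=cv2.connectedComponentsWithStats(m); j=1+np.argsort(-st[1:,4])[:3]
    print(k,p,[(np.round(ce[q]+[u-r,max(w-r,0)],1).tolist(),int(st[q,4])) for q in j],s.max(),np.median(s))
# column profile across block middle & bed: edges
g=cv2.cvtColor(i,cv2.COLOR_BGR2GRAY).astype(float)
for row in (150,175,200):
    d=np.diff(g[row-4:row+5].mean(0)); print(row,[(q,int(d[q])) for q in range(240,400) if abs(d[q])>8 and abs(d[q])==abs(d[q-3:q+4]).max()])
for x,z in [(-50,0),(-30,0),(-25,50),(25,50),(25,0),(51.9,0)]: print(x,z,proj(c,np.array([x,0,z])/1e3@Q.T+O))
E
```

```text
screw+ [286.2609 233.2158] [([286.5, 233.2], 36)] 156.0 96.0
screw- [282.3792  88.2749] [([282.7, 89.5], 53)] 154.0 98.0
disc+ [317.7352 225.8726] [([324.3, 225.9], 145)] 156.0 119.0
disc- [318.221  119.7575] [([325.1, 118.6], 185)] 155.0 119.0
150 [(274, 20), (300, -19), (349, -25), (374, 35), (383, -32), (395, -13)]
175 [(275, 16), (300, -20), (348, -27), (373, 34), (381, -35)]
200 [(263, 13), (268, -9), (276, 15), (300, -18), (348, -29), (371, 36), (380, -30)]
-50 0 [[362.4972 166.338 ]]
-30 0 [[345.0444 166.1798]]
-25 50 [[343.0261 175.7021]]
25 50 [[292.9665 175.2252]]
25 0 [[297.2007 165.7462]]
51.9 0 [[273.8814 165.5348]]
```

```bash
python3 -c "
from workcell import workorder
print(workorder.job_done())"
```

```text
the job is handed in; nothing more can be done
None
```

The block lies on the bed with its hollow end over the stud, and I've handed the job in at about 23 s. The first end I felt was solid, so I turned the block end for end. After I let go it measured about 6 mm downslope of exact home, so it seems to have slid onto the stops. The mug, jar, offcut and turquoise look-alike were left alone, though I did not recheck them in a final picture.

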